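# Press a heat sink in the hand-lever press and keep it pressed

## Robot

A 7-joint arm with a two-finger parallel gripper is mounted at the origin on a cart in front of the work surface, level with it; the furniture and walls round the work are solid. World frame = base frame: x ahead of the robot, y to its left, z up, the work surface at z = 0. Lengths are in m, angles in rad, forces in N, time in s.
With the tool pointing down it reaches from about 0.425 to 0.95 m from the base axis. Payload 4.7 kg.
Tool frame: the origin (TCP) lies between the finger pads; the fingertips stand 25 mm ahead of it and the grasp point (between the pads) lies 6 mm ahead of it; z points along the fingers, y is the line along which they close (so a half turn about z gives the same grasp; the last joint's range is limited). The gripper opens to 85 mm and grips with 20 to 120 N. Pads are 22 mm wide; open, the fingers measure 114 mm over their backs; the gripper's body (76 mm by 85 mm) begins 54 mm behind the grasp point. The pads swing forward as they close: fully open they stand 13 mm farther back than shut.
Start: joints at [-1.263, 0.469, -0.049, 1.532, 0.024, 1.141, -0.082], TCP at [0.223, 0.637, 0.228] pointing down, gripper open.
Joint ranges: [-2.59, 2.59], [-0.33, 1.99], [-1.39, 1.29], [0.1, 2.45], [-1.04, 4.18], [0.21, 1.99], [-2.66, 2.66]. Speed limits (rad/s): [2.57, 2.57, 3.14, 3.14, 3.14, 3.14, 3.14].

## Interface

Orientations are given as a 3x3 rotation matrix whose columns are the frame's x, y, z axes.
In Python, from rig import * gives the robot as it stands. Calls block until the motion is done:
- movep(position, orientation): joint-space move of the TCP to a pose.
- move_l(position, attitude=None, feed=0.15, until_force=None): straight line of the TCP; attitude=None keeps the orientation; feed is the mean speed in m/s. With until_force (N) it stops when the force on the tool has changed by that much, and returns True; else False.
- move_joints(angles): joint-space move.
- command_gripper(opening, newtons=None): finger opening in m; newtons is the grip in N (None keeps the last); returns when the fingers have stopped.
- sleep(seconds).
- inverse_kinematics(position, orientation): joint angles nearest the present ones, or None.
- sense(): the state.
- camera(name): name is "scene" or "top" or "wrist"; returns (picture, depth): 384x512x3 uint8, red, green, blue; 384x512 float32, m along the optical axis (not along the pixel's ray), 0 where there is no reading.
- camera_params(name): a dict with "K" (3x3 intrinsics, pixels), "position" and "rotation" of the camera in the world; the wrist camera has in their place "tool_from_camera" (4x4, takes a point from camera to tool coordinates, whose origin is the TCP and whose axes are the flange's). Camera axes: x right, y down, z forward; pixel columns grow to the right and rows downward; lengths in m; the calibration is good to about 2 mm. A picture is of the moment at which its call begins: read the wrist's pose just before it. camera_params takes no time and is no camera call.
A pose or a line that the arm cannot do raises Unreachable and nothing moves.
- finish_job(): hands the job in; it is judged then, once.
The state is a dict: "time_s": time; "joint_pos": joint angles; "qd": joint speeds; "joint_efforts": joint torques, N m; "position": TCP position; "tcp_rot": TCP orientation; "wrist_force": force on the tool from outside, world axes, zero at the start; "ft_torque": the same for the moment, N m; "finger_gap": finger opening in m; "gripper_force": force on a finger pad.
Only numpy, scipy, OpenCV 4.12 (cv2) and the standard library are available. Lean on these libraries where they do the work, as an engineer would, in place of code of your own. Each camera call takes 0.05 s, during which the arm holds its last target. There are 200 camera calls.

## Task

Put the finned heat sink block that lies beside the small lever press flat into the press's nest, lengthwise between its four corner guides, and let go of it. Then flip the press's upright safety catch fully over to the outside, and only after that pull the lever by its crossbar handle all the way down, so that its sprung pad presses on the heat sink. Finish while still holding the lever down there with the gripper; leave the side cutters, tape roll and toroid coil near the press where they are.

Things in the scene. Friction and masses are not known exactly. Their poses are not given: they have to be found in the camera images.
- press: Small grey bench press, fixed. Origin on the bench under the nest's centre; x points from the nest to the lever's hinge (away from the operator), y left, z up. Base 12 mm thick, from x = -70 to +120 mm, 84 mm wide, widened to y = +82 mm on the catch's side. The space above the nest is open while the lever is up.
- press_hinge (a point): Middle of the lever's hinge line, which runs along the press's y, at x = +90, z = 62 mm of the press, between two cheeks (x 70 to 110 mm, y to +-23 mm, 80 mm high). The upright lever leans 0.2 rad back from the vertical, away from the nest.
- press_nest (a point): Centre of the nest's flat floor, 20 mm above the bench; axes as press. Four L-shaped corner guides, 8 mm high and 5 mm thick, leave 69 mm (x) by 48 mm (y) inside; the two long sides are open for 53 mm between the guides, so fingers fit there. The heat sink stands on the floor with its 60 mm length along x.
- heat_sink: Loose white finned heat sink block, 40 mm (its x) by 60 mm (its y) by 26 mm high, about 0.12 kg; origin at the centre of its underside, z up. It may lie either way round in the nest. Starts on the bench to the left of the press.
- press_catch (a joint): Safety catch, steel plate, 8 mm thick, on the left (+y) side, hinged at its lower edge along x at y = +66, z = 16 mm of the press. 0 = upright (leaning 0.08 rad inward), under a lug of the lever, which it blocks; grows as it is flipped outward to +y; 1.40 = lying on its stop. Past about 0.5 rad it falls over by its own weight and stays. About 1 N at the tab starts it.
- press_catch_tab (a point): Centre of the catch's round thumb tab (30 mm wide along x, 8 mm thick), 62 mm from the catch's hinge: at x = -25, y about +61, z about 78 mm of the press while upright; the tab ends 15 mm above this. Push it outward from the nest side, where the space at its height is free, or pinch it from above.
- press_lever (a joint): Lever: 0 = up at its back stop; grows as its top is pulled towards the operator (-x of the press) and down; 1.68 = the pad touches a heat sink in the nest, 1.77 = level, 1.80 = lower stop. A spring returns it: 2 to 4 N at the handle, 5 to 8 N once the pad presses. With the catch upright it stops at 0.05 rad (0.15 if pulled hard).
- press_handle: Round black crossbar at the lever's end, along the press's y, 16 mm thick, from 14 to 68 mm either side of the flat lever (20 mm wide). Origin at its middle, 170 mm from the hinge: x = +124, z = 229 mm of the press with the lever up; x = -80, z = 62 mm when level. The bar turns freely about its own axis, y.
- press_pad: Round black rubber pad, 24 mm across, sprung (12 mm travel, 2 to 9 N), on the lever's front side 90 mm from the hinge; comes down on the middle of the heat sink. Origin at the centre of its pressing face.
- side_cutters: Bystander: side cutters with orange handles, 54 by 133 by 13 mm, lying behind and left of the press; origin under the centre.
- tape_roll: Bystander: roll of black tape, 55 mm across, 19 mm high, lying in front and right of the press; origin under the centre.
- toroid: Bystander: toroid coil of copper wire, 39 mm across, 19 mm high, lying behind and right of the press; origin under the centre.
Things that resemble listed ones, but are neither listed nor needed, are in the scene too. What is shaped like the heat_sink but purple is not meant.

How it is judged:
By the outcome, as a careful person would: the job done as asked, in the order asked, and still so for the second after the job is handed in, while the arm keeps its last pose, push and grip.
It also fails if it takes over 66 s, if anything falls off the work surface, if the arm or the gripper's body presses on something with over 40 N, if the wrist force passes 120 N, or if a joint passes its speed limit or range.

## Working session

There is one attempt and no reset: what is moved stays moved. The work goes in short steps, each a Python script; the robot and the scene stay as the last script left them, time stands still between calls to the robot, and variables do not carry over. Pictures are saved under pics/ and viewed, at most 10 in all, crops included, and the job is handed in when it is done.

```bash
mkdir -p pics; ls; python3 - <<'E'
from rig import *
import cv2, numpy as np
for n in ("top","scene"):
    im,d=camera(n); np.savez(f"pics/{n}0.npz",im=im,d=d)
    cv2.imwrite(f"pics/{n}0.png",im[:,:,::-1])
    p=camera_params(n); print(n,p)
print(sense())
E
```

```text
pics
top {'K': array([[430.51466292,   0.        , 254.73030456],
       [  0.        , 430.51466292, 191.95813207],
       [  0.        ,   0.        ,   1.        ]]), 'position': array([ 0.39258936, -0.30463421,  1.27119921]), 'rotation': array([[ 3.22642430e-04, -9.95629091e-01,  9.33949090e-02],
       [-9.99985834e-01, -8.17433848e-04, -5.25963421e-03],
       [ 5.31298899e-03, -9.33918890e-02, -9.95615251e-01]])}
scene {'K': array([[367.22874889,   0.        , 254.79933067],
       [  0.        , 367.22874889, 189.95078903],
       [  0.        ,   0.        ,   1.        ]]), 'position': array([ 0.13019085, -0.76670646,  0.78817096]), 'rotation': array([[ 0.78295636, -0.46475551,  0.41349927],
       [-0.62183291, -0.56611522,  0.54114452],
       [-0.01741167, -0.68082   , -0.73224379]])}
{'time_s': 0.1, 'joint_pos': array([-1.26286393,  0.4693679 , -0.04858886,  1.53357154,  0.02409892,
        1.14099992, -0.08230194]), 'qd': array([ 0.00053328, -0.00261037, -0.00151056, -0.00406759,  0.00139001,
       -0.00028913,  0.00192619]), 'joint_efforts': array([ 1.00883484e-03, -5.11514819e+01, -4.71648085e-02, -2.38393164e+01,
        1.07401315e-02,  4.35067312e-03, -1.14115480e-05]), 'position': array([0.22290203, 0.63657228, 0.22666279]), 'tcp_rot': array([[-9.43813286e-01,  3.30478757e-01, -5.22205786e-04],
       [ 3.30479164e-01,  9.43811789e-01, -1.68202734e-03],
       [-6.30103277e-05, -1.76009788e-03, -9.99998449e-01]]), 'wrist_force': array([-0.19718792, -0.22070193, -0.36254386]), 'ft_torque': array([0.00631363, 0.00372648, 0.05136997]), 'gripper_force': 0.0, 'finger_gap': 0.08538479482923853}
```

View pics/top0.png

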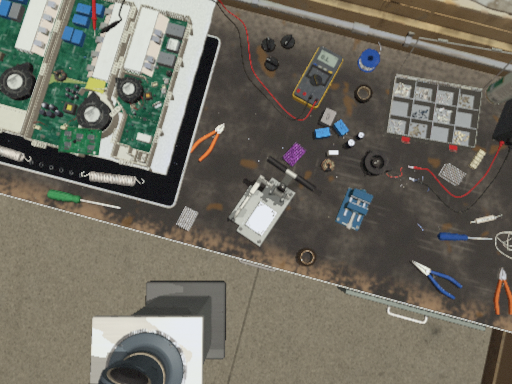

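View pics/scene0.png

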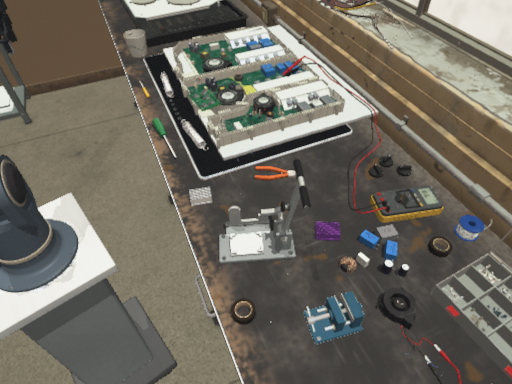

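Top view candidates for the heat sink: white finned block (187,218) left of the press; purple one (294,154), excluded; grey square (329,117); whitish grid block (453,174) far right. By the description I choose (187,218). Press is at about (262,210), tape (307,257), toroid (328,165), cutters (208,142).

```bash
cat > h.py <<'E'
import numpy as np, cv2
def cloud(n,im,d,p,T=None):
    K=p["K"]; v,u=np.mgrid[0:d.shape[0],0:d.shape[1]]
    P=np.stack([(u-K[0,2])/K[0,0]*d,(v-K[1,2])/K[1,1]*d,d],-1)
    R,t=(p["rotation"],p["position"]) if T is None else (T[:3,:3],T[:3,3])
    return P@R.T+t
E
python3 - <<'E'
from rig import camera_params
from h import *
z=np.load("pics/top0.npz"); im,d=z["im"],z["d"]
W=cloud("top",im,d,camera_params("top"))
np.set_printoptions(precision=4,suppress=True)
for c,r in [(187,218),(262,218),(290,173),(307,247),(328,165),(208,142),(453,174),(329,117),(245,186),(294,154)]: print((c,r),W[r,c],im[r,c])
c=im[130:280,150:330]; cv2.imwrite("pics/c1.png",cv2.resize(c,None,fx=4,fy=4,interpolation=cv2.INTER_CUBIC)[:,:,::-1])
# sink
s=(slice(200,238),slice(168,206)); m=(W[s][...,2]>0.015)&(W[s][...,2]<.05)
P=W[s][m]; print(len(P),np.median(P[:,2])); r=cv2.minAreaRect(P[:,:2].astype(np.float32)*1000); print(r)
# heights press
for rr in range(168,250,4): print(rr,(W[rr,222:312:4,2]*1000).astype(int))
E
```

```text
(187, 218) [ 0.4345 -0.1124  0.0041] [170 169 167]
(262, 218) [ 0.4339 -0.3323  0.0233] [230 233 238]
(290, 173) [ 0.5365 -0.396   0.2323] [213 212 201]
(307, 247) [ 0.3501 -0.4637  0.0082] [60 54 50]
(328, 165) [ 0.5928 -0.53    0.0006] [55 52 46]
(208, 142) [ 0.6615 -0.1716  0.0027] [86 80 72]
(453, 174) [ 0.5637 -0.8946  0.018 ] [143 138 131]
(329, 117) [ 0.7309 -0.5299  0.0305] [153 148 142]
(245, 186) [ 0.5301 -0.2824 -0.0046] [79 73 67]
(294, 154) [ 0.6251 -0.4283  0.0047] [112  61 123]
214 0.026363331178950067
((446.79949951171875, -91.39170837402344), (87.70774841308594, 60.66509246826172), 61.20918655395508)
168 [  2   1   1  -4   2  -1   4   0   1   1   6  -3   5  -3 229 238 236   0
   1  -1   0  -4  -1]
172 [  0   7   3   0   1   0   4   1   2  -1  -1   3   1   1   2   3 234 234
   0   3   1  -1   1]
176 [  1   1   2   1   0  -2   1  -1   0   2  68  -1   0  -1   2   1 209 226
 231 237  -4   1  -2]
180 [  1   2   2   2   2   2   4  -2   2  71  65  66   6  17  -2 169 188 199
   0 234 237 239   0]
184 [  0  -1   1  -1   1   0   7   1  71  66   3  68  66  81  14 160 164   0
  
[... 590 characters left out ...]
1 16 21 20 19 24 22 22 23 12 -2  1  0 -2  0  2 -2  6]
220 [ 2  0  0  9  9 13 12 17 20 18 20 19 22 10  2  0 -1 -3  1 -3 -1  2  0]
224 [-1 -4 -1  2 10 11 28 23 20 24 23 25  5  0  1  1  0  0  1  1  2  1  2]
228 [   3    3    5    0   13   10   12   13   20   21   20 1271    8    0
    4    0    2   -2    5    1   -5   -3    1]
232 [ 1 -1 -4  3  5 11 11 12 12 27 31 10 -2  0  4 -3  0 -4  0  2  0  4 -1]
236 [ 1 -2 -3 -2  1  0  9 12 10 12 13 -1  1  0 -7  0  2 -2  7  4  0  0  1]
240 [-2  0  0 -5  1  0 -2 -1  9 21 12 -3  4  2  3 -1  1  0  0  0  1 -3  0]
244 [-1  7 -2  0  2  0  0  0 -1 12  3  3  2 -1  2 -3  2  1  0  0  1 -5 -1]
248 [-4  1  2 -1  4  3  1  2  9  1  2  0  2  4  0  4  1  0  2  1 10 14 22]
```

View pics/c1.png

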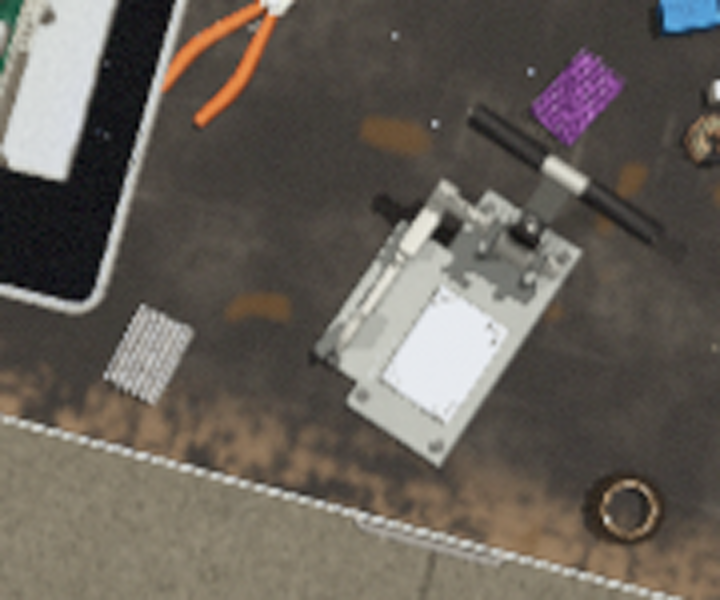

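The crop confirms a white finned block at (187,218), the press nest centre at (261,218), and the black crossbar at (277–315,158–190). Next is a close wrist view.

```bash
python3 - <<'E'
from rig import *
from h import *
np.set_printoptions(precision=4,suppress=True)
p=camera_params("wrist"); print(p)
def R(a): # y axis of tool at angle a, z down
    y=np.array([np.cos(a),np.sin(a),0]);z=np.array([0,0,-1.]);return np.column_stack([np.cross(y,z),y,z])
for a in (np.radians(58),np.radians(58-180)):
    for P in ([.43,-.11,.3],[.43,-.33,.3],[.43,-.33,.045],[.365,-.29,.06]): print(np.degrees(a),P,inverse_kinematics(P,R(a)))
a=np.radians(58)
q=[inverse_kinematics([.42,-.11,.3],R(b)) for b in (a,a-np.pi)]
q=[x for x in q if x is not None]; b=min(q,key=lambda x:abs(x[6]))
move_joints(b)
for i,P in enumerate(([.42,-.11,.3],[.43,-.33,.38])):
    if i: movep(P,sense()["tcp_rot"])
    sleep(.3)
    s=sense(); im,d=camera("wrist"); np.savez(f"pics/w{i}.npz",im=im,d=d,pos=s["position"],rot=s["tcp_rot"]); print(s["position"],s["tcp_rot"],s["joint_pos"],s["time_s"])
ims=[np.load(f"pics/w{i}.npz")["im"] for i in (0,1)]
cv2.imwrite("pics/w01.png",cv2.resize(np.hstack(ims),(800,300),interpolation=cv2.INTER_AREA)[:,:,::-1])
E
```

```text
{'K': array([[345.8748,   0.    , 255.6254],
       [  0.    , 345.8748, 192.7843],
       [  0.    ,   0.    ,   1.    ]]), 'tool_from_camera': array([[ 0.0015, -0.9532, -0.3025,  0.0776],
       [ 1.    ,  0.002 , -0.0014, -0.0002],
       [ 0.0019, -0.3025,  0.9532, -0.1454],
       [ 0.    ,  0.    ,  0.    ,  1.    ]])}
58.00000000000001 [0.43, -0.11, 0.3] [-0.6359 -0.0172  0.799   1.9831  0.0134  1.1705  1.1701]
58.00000000000001 [0.43, -0.33, 0.3] [-0.1651  0.2501  0.9121  1.7914 -0.2113  1.2027  1.8209]
58.00000000000001 [0.43, -0.33, 0.045] [ 0.0002  0.6112  0.7791  2.0407 -0.6367  0.7452  2.1903]
58.00000000000001 [0.365, -0.29, 0.06] [ 0.0018  0.454   0.7294  2.2011 -0.5013  0.6537  2.1012]
-122.0 [0.43, -0.11, 0.3] [-0.354  -0.0014  0.5166  1.9729  0.0008  1.1699 -1.9671]
-122.0 [0.43, -0.33, 0.3] [-0.3028  0.3115  1.1225  1.7963 -0.2984  1.2215 -1.2243]
-122.0 [0.43, -0.33, 0.045] [-0.1858  0.7893  1.1062  2.049  -0.9243  0.9191 -0.6858]
-122.0 [0.365, -0.29, 0.06] [-0.1271  0.5229  0.917   2.2066 -0.6544  0.7092 -0.8826]
[ 0.4201 -0.1098  0.3   ] [[-0.8483  0.5295 -0.0001]
 [ 0.5295  0.8483 -0.0002]
 [ 0.     -0.0002 -1.    ]] [-0.6487 -0.0447  0.7984  2.0008  0.0349  1.1723  1.1484] 3.1333
[ 0.4303 -0.329   0.3798] [[-0.8491  0.5282 -0.    ]
 [ 0.5282  0.8491  0.0009]
 [ 0.0005  0.0008 -1.    ]] [-0.3643  0.2489  1.1747  1.6698 -0.2342  1.38    1.8589] 4.4167
```

View pics/w01.png

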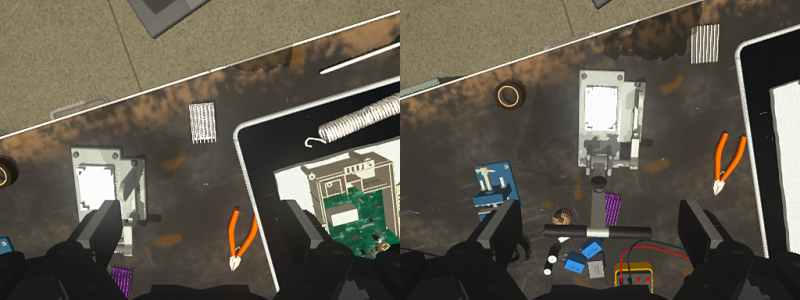

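Left (1:2.56 scale) shows the white sink at (203,123) and the press nest at (97,187). Right shows the sink at (705,43), the nest at (603,107), the crossbar at (598,231) and the catch on the nest's left. Now I'll fit the poses.

```bash
cat > fit.py <<'E'
from rig import camera_params
from h import *
from scipy.optimize import minimize
from scipy.spatial import cKDTree
np.set_printoptions(precision=4,suppress=True)
def wcloud(f):
    z=np.load(f); T=np.eye(4);T[:3,:3]=z["rot"];T[:3,3]=z["pos"]
    p=camera_params("wrist"); return z["im"],cloud("w",z["im"],z["d"],p,T@p["tool_from_camera"]),z["d"]
def top():
    z=np.load("pics/top0.npz"); return z["im"],cloud("top",z["im"],z["d"],camera_params("top")),z["d"]
E
cat > f1.py <<'E'
from fit import *
def near(W,c,r): return np.hypot(W[...,0]-c[0],W[...,1]-c[1])<r
for n,(im,W,d) in (("top",top()),("w0",wcloud("pics/w0.npz")),("w1",wcloud("pics/w1.npz"))):
    ok=d>0
    m=ok&near(W,(.435,-.11),.045)&(W[...,2]>.010)&(W[...,2]<.045)
    P=W[m]; r=cv2.minAreaRect(P[:,:2].astype(np.float32)*1000)
    m2=m&(W[...,2]>.02)
    print(n,"sink",len(P),P[:,2].max(),"med z",np.median(W[m2][:,2]),"mean",W[m2][:,:2].mean(0),r)
    # white floor of nest
    m=ok&near(W,(.434,-.332),.05)&(im.min(-1)>218)&(abs(W[...,2]-.022)<.01)
    if m.sum()>50:
        P=W[m]; print("  nest",len(P),np.median(P[:,2]),cv2.minAreaRect(P[:,:2].astype(np.float32)*1000))
    # bar
    m=ok&near(W,(.55,-.40),.11)&(W[...,2]>.215)&(W[...,2]<.26)&(im.max(-1)<90)
    if m.sum()>30:
        P=W[m]; c=P.mean(0); u,s,v=np.linalg.svd(P-c); t=(P-c)@v[0]; print("  bar",len(P),c,v[0],t.min(),t.max(),"yaw deg",np.degrees(np.arctan2(v[0,1],v[0,0])), "mid",c+v[0]*(t.min()+t.max())/2)
    # base fit: front & right edges
    Q=W[ok&near(W,(.434,-.332),.13)&(W[...,2]<.018)]; h=np.clip((Q[:,2]-.006)/.004,-1,1)
    def cost(x):
        c,s=np.cos(x[2]),np.sin(x[2]); X=(Q[:,0]-x[0])*c+(Q[:,1]-x[1])*s; Y=-(Q[:,0]-x[0])*s+(Q[:,1]-x[1])*c
        din=np.minimum(X+.07,Y+.042); w=(Y<.038)&(X<.065)&(din>-.03)&(din<.03)
        return -np.sum(w*h*np.tanh(din/.002))/1e3
    best=min((minimize(cost,[.434+a,-.332+b,np.radians(-32+g)],method="Nelder-Mead",options=dict(initial_simplex=np.array([.434+a,-.332+b,np.radians(-32+g)])+np.array([[0,0,0],[.006,0,0],[0,.006,0],[0,0,.06]]))) for a in(-.004,.004) for b in(-.004,.004) for g in(-3,3)),key=lambda r:r.fun)
    print("  base",best.x,np.degrees(best.x[2]),best.fun)
E
python3 f1.py
```

```text
top sink 204 0.03329788960130853 med z 0.025650553205261994 mean [ 0.4359 -0.1122] ((435.17535400390625, -112.66725158691406), (38.70706558227539, 59.08433151245117), 64.01256561279297)
  nest 494 0.0206615231981655 ((434.0887756347656, -329.50048828125), (56.26286697387695, 78.87022399902344), 56.16255187988281)
  bar 284 [ 0.5359 -0.3976  0.2352] [-0.5561 -0.8311  0.0037] -0.06799137326737492 0.06653766316055351 yaw deg -123.78657277349842 mid [ 0.5363 -0.397   0.2352]
  base [ 0.4343 -0.3288 -0.5865] -33.60233422542381 -1.1658719698999567
w0 sink 534 0.027774007880679463 med z 0.025310464143035893 mean [ 0.4307 -0.1128] ((431.7198181152344, -112.99234771728516), (37.57265090942383, 59.92885208129883), 63.1209831237793)
  nest 2029 0.019475157617627636 ((431.65106201171875, -328.6788330078125), (66.06007385253906, 82.17416381835938), 63.39126968383789)
  base [ 0.4296 -0.3315 -0.6163] -35.311364900976145 -5.1477569493583415
w1 sink 1485 0.03436228746004566 med z 0.024046987917853535 mean [ 0.4311 -0.113 ] ((437.6208801269531, -101.08285522460938), (66.70536804199219, 59.94965744018555), 63.41841506958008)
  nest 2154 0.019127871803787777 ((435.1965026855469, -326.1779479980469), (68.15763854980469, 83.86827850341797), 55.62848663330078)
  bar 1740 [ 0.5322 -0.3951  0.2328] [ 0.5568  0.8306 -0.0027] -0.06843864860840979 0.06668836311718604 yaw deg 56.16236644219458 mid [ 0.5318 -0.3958  0.2328]
  base [ 0.4306 -0.3289 -0.5937] -34.0162428714844 -5.129404192664416
```

Fits agree: sink at about (0.432,-0.113), top z 25–26 mm, 38×60 mm, and press at (0.432,-0.329) with yaw -33.8° (bar 134 mm long, 121 mm from the nest, as specified). Now pick and place.

```bash
cat >> h.py <<'E'
def R(deg):
    a=np.radians(deg); y=np.array([np.cos(a),np.sin(a),0]);z=np.array([0,0,-1.]);return np.column_stack([np.cross(y,z),y,z])
PO=np.array([.4322,-.3290]); YAW=-33.8
def press(x,y,z):
    c,s=np.cos(np.radians(YAW)),np.sin(np.radians(YAW)); return np.array([PO[0]+c*x-s*y,PO[1]+s*x+c*y,z])
SINK=np.array([.4327,-.1128])
E
python3 - <<'E'
from rig import *
from h import *
np.set_printoptions(precision=3,suppress=True)
def st(n):
    s=sense(); print(n,round(s["time_s"],2),s["position"],"gap",round(s["finger_gap"],4),"F",s["wrist_force"],s["gripper_force"],"q",s["joint_pos"])
movep([*SINK,.12],R(63.5)); command_gripper(.07)
move_l([*SINK,.024],feed=.1,until_force=8); st("down")
command_gripper(0.0,40); st("grip")
p=sense()["position"]; move_l([p[0],p[1],.15]); st("lift")
movep(press(0,0,.15),R(YAW+90)); st("above")
s=sense(); im,d=camera("wrist"); np.savez("pics/w2.npz",im=im,d=d,pos=s["position"],rot=s["tcp_rot"])
cv2.imwrite("pics/w2.png",im[:,:,::-1])
E
```

```text
down 7.17 [ 0.433 -0.113  0.024] gap 0.0696 F [ 0.03  -0.398 -0.19 ] 0.0 q [-0.602  0.649  1.015  2.27  -0.904  0.712  2.18 ]
grip 7.83 [ 0.433 -0.113  0.024] gap 0.0002 F [ 0.28  -0.463 -0.315] 0.0 q [-0.602  0.649  1.015  2.27  -0.904  0.712  2.181]
lift 8.82 [ 0.432 -0.113  0.15 ] gap -0.0 F [ 0.055  0.799 -0.998] 0.0 q [-0.831  0.413  1.261  2.181 -0.512  0.896  1.849]
above 9.69 [ 0.432 -0.328  0.149] gap -0.0002 F [ 0.79  -0.156 -0.64 ] 0.0 q [-0.216  0.543  1.083  1.973 -0.582  0.981  2.134]
```

View pics/w2.png

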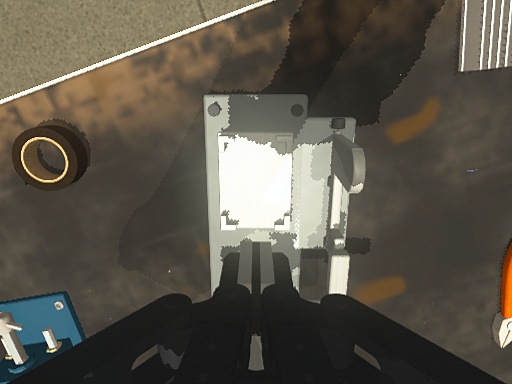

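The grasp missed: the fingers closed on nothing, and the sink is still at the top right (490,35). The view also shows the nest at (256,182) and the catch tab at (357,165). I'll measure where the sink is now.

```bash
python3 - <<'E'
from rig import *
from fit import *
import h
def look(f,P,deg):
    movep(P,h.R(deg)); sleep(.3); s=sense(); im,d=camera("wrist"); np.savez(f,im=im,d=d,pos=s["position"],rot=s["tcp_rot"]); return im
command_gripper(.07)
p=h.press(0,0,.15)
im=look("pics/w3.npz",[.46,-.16,.17],63.5)
t,td=camera("top"); np.savez("pics/top1.npz",im=t,d=td)
W=h.cloud("t",t,td,camera_params("top"))
for n,I,W,d in (("top",t,W,td),("w3",*wcloud("pics/w3.npz"))):
    m=(d>0)&(np.hypot(W[...,0]-.44,W[...,1]+.10)<.09)&(W[...,2]>.012)&(W[...,2]<.05)
    lab=cv2.connectedComponentsWithStats(m.astype(np.uint8)); 
    for k in range(1,lab[0]):
        if lab[2][k,4]>80:
            P=W[lab[1]==k]; print(n,lab[2][k],np.median(P[:,2]),cv2.minAreaRect(P[:,:2].astype(np.float32)*1000))
print(sense()["time_s"],sense()["position"])
cv2.imwrite("pics/w3.png",np.hstack([cv2.resize(im,(400,300)),cv2.resize(t[160:250,150:270],(400,300))])[:,:,::-1])
E
```

```text
w3 [270  85   4  73 184] 0.025263874219405957 ((423.67010498046875, -128.96621704101562), (1.6586475372314453, 58.52941131591797), 63.124752044677734)
w3 [277  85   5  73 207] 0.02498413911890429 ((426.38568115234375, -123.64974975585938), (1.7531485557556152, 58.635772705078125), 63.06388854980469)
w3 [284  85   5  74 231] 0.024881902760034602 ((429.544921875, -118.49908447265625), (1.796355128288269, 59.66526794433594), 63.00872039794922)
w3 [291  85   6  74 259] 0.02464969497962677 ((432.1788024902344, -113.12113189697266), (1.8647661209106445, 59.56287384033203), 63.04008483886719)
w3 [297  85   7  74 279] 0.02442048087360793 ((434.908203125, -107.78681182861328), (1.9737566709518433, 59.67192840576172), 63.2276611328125)
w3 [304  85   8  74 304] 0.02398543175687795 ((437.5038757324219, -102.42267608642578), (1.9012075662612915, 59.526588439941406), 63.050289154052734)
w3 [311  85   8  74 322] 0.023487375611995875 ((440.2914123535156, -96.9999008178711), (2.1277029514312744, 59.65699005126953), 63.076385498046875)
w3 [ 349  114   79  104 5131] 0.035422523059369215 ((500.8117370605469, -56.987274169921875), (64.91136169433594, 76.30892944335938), 75.48582458496094)
11.5333 [ 0.4598 -0.1609  0.17  ]
```

View pics/w3.png

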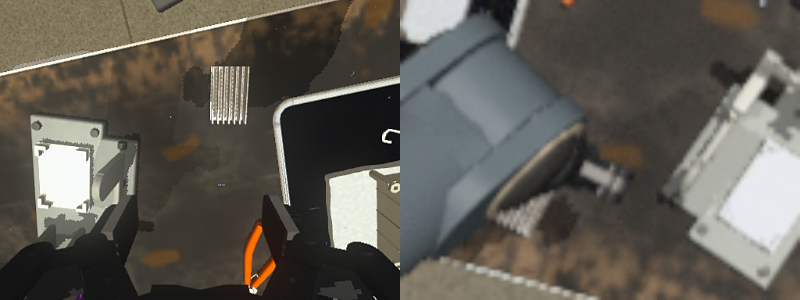

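Sink hasn't moved: seven fins centred at (0.4322,-0.1131), 63° axis (left panel, (230,95)). I'll go back down and look at the fingers around it.

```bash
sed -i 's/^SINK.*/SINK=np.array([.4322,-.1131])/' h.py; python3 - <<'E'
from rig import *
from h import *
np.set_printoptions(precision=3,suppress=True)
def st(n):
    s=sense(); print(n,round(s["time_s"],2),s["position"],"gap",round(s["finger_gap"],4),"F",s["wrist_force"],s["gripper_force"]); return s
movep([*SINK,.09],R(63.2))
print(move_l([*SINK,.026],feed=.1,until_force=8)); s=st("down"); print(s["tcp_rot"])
w,wd=camera("wrist"); a,ad=camera("scene"); np.savez("pics/w4.npz",im=w,d=wd,pos=s["position"],rot=s["tcp_rot"]); np.savez("pics/s4.npz",im=a,d=ad)
cv2.imwrite("pics/w4.png",np.hstack([cv2.resize(w,(400,300)),cv2.resize(a[140:260,140:300],(400,300),interpolation=cv2.INTER_CUBIC)])[:,:,::-1])
E
```

```text
False
down 12.8 [ 0.433 -0.114  0.027] gap 0.0697 F [ 0.5   -0.198 -0.134] 0.0
[[-0.892  0.451  0.001]
 [ 0.451  0.892 -0.   ]
 [-0.001  0.    -1.   ]]
```

View pics/w4.png

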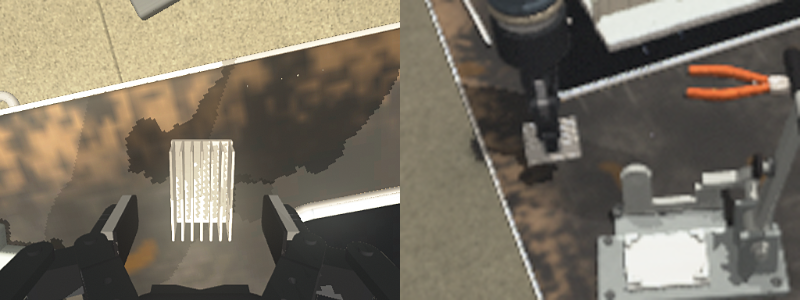

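The sink sits between the open pads at (200,190), but the pads (130,215) and (270,215) look nearer to the camera. I'll use depth to check the fingertip position in the tool frame.

```bash
python3 - <<'E'
from fit import *
im,W,d=wcloud("pics/w4.npz"); z=np.load("pics/w4.npz")
T=(W-z["pos"])@z["rot"]   # tool coords
for c,r in [(132,205),(120,230),(128,215),(268,205),(285,230),(272,215),(202,160),(200,200),(176,235),(226,235)]:
    u,v=int(c*1.28),int(r*1.28); print((c,r),T[v,u]*1000,W[v,u]*1000,d[v,u],im[v,u])
m=(d>0)&(T[...,2]>-.03)&(W[...,2]>.005)&(abs(T[...,1])<.07)&(abs(T[...,0])<.06)
for s in (-1,1):
    k=m&(T[...,1]*s>.03); P=T[k]*1000; print(s,k.sum(),P.min(0),P.max(0),np.percentile(P,[2,50,98],axis=0))
E
```

```text
(132, 205) [  9.17   -35.4364 -21.8152] [ 408.6622 -141.1122   48.3581] 0.13856405 [48 46 42]
(120, 230) [  9.7545 -34.872  -44.7236] [ 408.3636 -140.3355   71.2658] 0.11655277 [43 41 38]
(128, 215) [  7.7712 -35.6192 -29.3276] [ 409.8175 -141.9037   55.8724] 0.13182785 [46 46 41]
(268, 205) [  9.3338  34.6406 -21.7928] [440.1464 -78.5059  48.3541] 0.13844012 [52 49 46]
(285, 230) [ 11.6646  35.2593 -47.2769] [438.3104 -76.8915  73.835 ] 0.11344521 [50 49 46]
(272, 215) [  8.1848  34.7359 -29.711 ] [441.2037 -78.9362  56.2739] 0.13124105 [51 48 44]
(202, 160) [25.8736  0.6651  0.8239] [ 410.0831 -101.3671   25.705 ] 0.15503532 [226 217 189]
(200, 200) [-0.3273 -0.1848  1.2676] [ 433.0802 -113.9519   25.2981] 0.16339064 [254 253 242]
(176, 235) [-43.0127 -18.1993  27.7639] [ 463.0755 -149.3043   -1.1425] 0.20158964 [120 115  99]
(226, 235) [-43.1675  19.1358  28.1356] [ 480.0659 -116.0587   -1.5041] 0.20193975 [123 119 102]
-1 1090 [-11.5248 -49.1205 -29.991 ] [ 12.0381 -34.9407  -9.5092] [[ -9.8906 -48.2595 -29.7272]
 [  7.0669 -35.5946 -22.4819]
 [ 11.6629 -35.1358 -11.9492]]
1 2127 [-17.8154  34.14   -29.9913] [12.0471 69.978  -0.2133] [[-14.8987  34.4111 -29.4709]
 [ -1.4007  46.8795 -12.7036]
 [ 11.6927  69.5836  -3.1005]]
```

```bash
python3 - <<'E'
from fit import *
for f in ("w2","w3","w4","w0"):
    im,W,d=wcloud(f"pics/{f}.npz"); z=np.load(f"pics/{f}.npz"); T=(W-z["pos"])@z["rot"]*1000
    m=(d>0)&(d<.2)&(abs(T[...,0])<25)&(abs(T[...,1])<60)&(T[...,2]<60)&(W[...,2]>.032)
    m=m&(im.max(-1)<190); P=T[m]; print(f,m.sum(),np.percentile(P[:,2],[50,90,95,98,99,99.9]))
    if f=="w2":
        for r in range(215,300,6): print(r,T[r,258],T[r,246])
E
```

```text
w2 32736 [-67.502  -44.7971 -29.4295 -17.8513 -13.2388  -7.2683]
215 [-29.4323   1.4571 129.1663] [-29.8897  -8.7818 130.2818]
221 [-35.5357   1.4856 130.6503] [-35.4665  -8.8246 130.4249]
227 [-41.1374   1.5056 130.6825] [-40.8536  -8.8491 129.9676]
233 [-50.2342   1.5734 138.3283] [-49.9875  -9.1332 137.7254]
239 [-55.644    1.5879 137.3393] [-56.209   -9.1981 138.4842]
245 [ 11.3999   0.6618 -10.9199] [ 10.9523  -4.5092 -10.0357]
251 [ 11.1305   0.6394 -15.9473] [ 11.3109  -4.328  -16.3222]
257 [ 10.6977   0.6206 -20.3285] [ 11.1901  -4.1882 -21.2716]
263 [ 11.8783   0.5839 -27.3262] [ 11.4528  -4.0354 -26.5825]
269 [ 11.4033   0.5686 -30.986 ] [ 11.5894  -3.8996 -31.3276]
275 [ 11.4903   0.548  -35.3623] [ 11.3307  -3.7937 -35.1155]
281 [ 10.7506   0.5377 -38.1452] [ 11.5378  -3.6697 -39.4263]
287 [  9.6664   0.5318 -40.2447] [ 12.3614  -3.5217 -44.4342]
293 [  6.7961   0.545  -39.5739] [ 12.3747  -3.4222 -47.9299]
299 [  4.3677   0.5534 -39.6292] [ 12.2448  -3.3352 -51.0244]
w3 28481 [-65.5911 -33.8608 -24.7307 -18.15   -15.4287 -11.29  ]
w4 28479 [-65.5805 -33.9647 -24.7299 -18.1525 -15.3445 -11.3485]
w0 22804 [-68.3366 -33.1807 -26.4895 -21.6235 -19.3452 -16.3294]
```

The depth readings show the real fingertips about 32 mm farther back than documented: shut, they are at tool z ≈ -8 mm instead of +25. That explains closing above the sink. Camera heights for the sink and bench are consistent, so I'll apply this offset, guarded by force.

```bash
python3 - <<'E'
from rig import *
from h import *
np.set_printoptions(precision=3,suppress=True)
def st(n):
    s=sense(); print(n,round(s["time_s"],2),s["position"],"gap",round(s["finger_gap"],4),"F",s["wrist_force"],s["gripper_force"],s["joint_pos"]); return s
print(inverse_kinematics([*SINK,-.005],R(63.2)))
print(move_l([*SINK,-.005],feed=.05,until_force=6)); st("down")
command_gripper(0.0,40); s=st("grip")
if s["finger_gap"]>.03:
    p=s["position"]; move_l([p[0],p[1],.10]); st("lift")
    movep(press(0,0,.10),R(YAW+90)); s=st("above")
    w,wd=camera("wrist"); np.savez("pics/w5.npz",im=w,d=wd,pos=s["position"],rot=s["tcp_rot"])
    cv2.imwrite("pics/w5.png",w[:,:,::-1])
E
```

```text
[-0.462  0.624  0.808  2.277 -0.871  0.585  2.126]
False
down 13.67 [ 0.432 -0.113 -0.005] gap 0.0705 F [0.099 0.685 0.608] 0.0 [-0.462  0.624  0.808  2.277 -0.872  0.585  2.126]
grip 14.04 [ 0.432 -0.113 -0.005] gap 0.039 F [-1.402  0.319  4.21 ] 40.59512794017792 [-0.462  0.624  0.809  2.277 -0.872  0.585  2.127]
lift 14.89 [ 0.432 -0.113  0.099] gap 0.0395 F [-0.948  1.2   -1.78 ] 40.32705903053284 [-0.692  0.466  1.094  2.224 -0.598  0.787  1.907]
above 15.76 [ 0.432 -0.327  0.099] gap 0.0395 F [-0.109  1.133 -0.577] 40.340242981910706 [-0.148  0.597  0.993  2.012 -0.652  0.891  2.185]
```

View pics/w5.png

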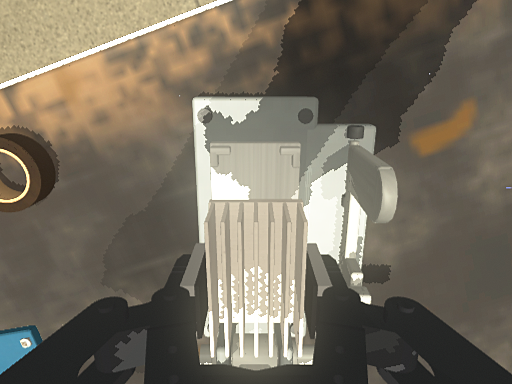

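The sink is held square, centred at column 257 against the base and guides centred at 256. A quick numeric check along x, then lower it.

```bash
python3 - <<'E'
from fit import *
import h
im,W,d=wcloud("pics/w5.npz"); z=np.load("pics/w5.npz"); T=(W-z["pos"])@z["rot"]*1000
c,s=np.cos(np.radians(h.YAW)),np.sin(np.radians(h.YAW)); D=W[...,:2]-h.PO
X=(D[...,0]*c+D[...,1]*s)*1000; Y=(-D[...,0]*s+D[...,1]*c)*1000; Z=W[...,2]*1000
for u in (225,250,275,300): 
    r=[v for v in range(80,130) if 7<Z[v,u]<18][:1]; print("front edge",u,r,X[r[0],u])
for v in (110,120): 
    cs=[u for u in range(180,330) if 7<Z[v,u]<18]; print("Y edges",v,Y[v,cs[0]],Y[v,cs[-1]])
m=(d>0)&(Z>30)&(abs(T[...,1])<22)&(T[...,0]>12)&(d<.25); print("sink toolx max",np.percentile(T[m],[95,99,99.9],axis=0), "Y",T[m].min(0),T[m].max(0))
m=(d>0)&(Z>22)&(Z<33)&(abs(X)<60)&(abs(Y)<35)&(X<-25);print("front guides X",np.percentile(X[m],[2,50,98]),"Y",np.percentile(Y[m],[2,50,98]),m.sum())
E
```

```text
front edge 225 [96] -70.46815072955118
front edge 250 [96] -70.4797223654962
front edge 275 [97] -69.89057587324143
front edge 300 [97] -69.97443663866268
Y edges 110 -41.645284129768896 41.09810358148853
Y edges 120 -41.27419363707547 41.86934777171622
sink toolx max [[30.074  20.457  -8.0244]
 [30.3851 21.7126 -5.8109]
 [30.6123 21.9694 -4.3701]] Y [ 12.0036 -21.9946 -89.4426] [30.7718 21.9975 -3.6274]
front guides X [-40.0637 -36.6201 -27.7442] Y [-28.3958 -16.0512  28.4787] 550
```

Everything matches within 0.5 mm. Place it, release, and flip the catch.

```bash
python3 - <<'E'
from rig import *
from h import *
np.set_printoptions(precision=3,suppress=True)
def st(n):
    s=sense(); print(n,round(s["time_s"],2),s["position"],"gap",round(s["finger_gap"],4),"F",s["wrist_force"],s["gripper_force"]); return s
move_l(press(0,0,.03),R(YAW+90),feed=.1)
print(move_l(press(0,0,.0145),feed=.03,until_force=5)); st("set")
command_gripper(.054); st("rel")
move_l(press(0,0,.10),feed=.12)
command_gripper(0.0,40)
s=st("up"); w,wd=camera("wrist"); np.savez("pics/w6.npz",im=w,d=wd,pos=s["position"],rot=s["tcp_rot"])
move_l(press(-.025,.030,.10)); move_l(press(-.025,.030,.056),feed=.1); st("pre")
move_l(press(-.025,.095,.056),feed=.06); st("push")
move_l(press(-.025,.040,.056)); move_l(press(-.025,.040,.17)); sleep(.5); s=st("end")
movep(press(.03,.02,.33),R(YAW+90)); sleep(.2); s=st("look"); w2,wd=camera("wrist"); np.savez("pics/w7.npz",im=w2,d=wd,pos=s["position"],rot=s["tcp_rot"])
cv2.imwrite("pics/w67.png",np.hstack([cv2.resize(w,(400,300)),cv2.resize(w2,(400,300))])[:,:,::-1])
E
```

```text
True
set 17.16 [ 0.432 -0.329  0.015] gap 0.0393 F [0.038 0.736 5.145] 41.0309761762619
rel 17.45 [ 0.432 -0.328  0.015] gap 0.054 F [0.813 0.231 0.532] 0.0
up 18.87 [ 0.432 -0.329  0.1  ] gap -0.0002 F [-0.172 -0.704 -0.261] 0.0
pre 19.92 [ 0.428 -0.291  0.056] gap 0.0003 F [ 0.072  0.037 -0.349] 0.0
push 21.15 [ 0.464 -0.237  0.056] gap -0.0 F [-0.891 -0.75  -0.066] 0.0
end 23.07 [ 0.434 -0.282  0.17 ] gap 0.0001 F [ 0.4    0.637 -0.064] 0.0
look 23.99 [ 0.468 -0.328  0.329] gap 0.0001 F [-0.587 -1.392  0.431] 0.0
```

View pics/w67.png

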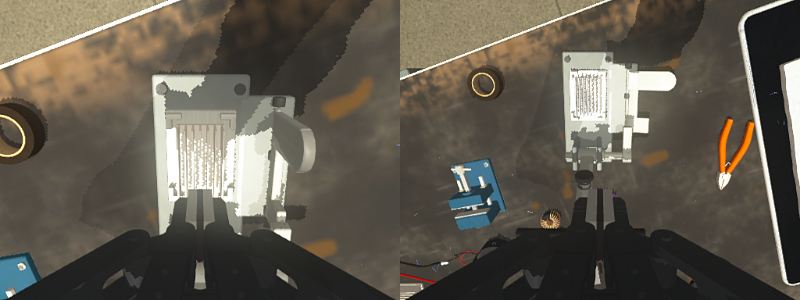

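Left panel: sink seated between the guides at (200,155). Right panel: sink at (590,95) and the catch lying outward at (655,80). Next I verify the heights and grip the bar.

```bash
cat >> h.py <<'E'
G=.026; YB=-.041
def arc(th,dr=0):
    a=th-.2; r=.170+dr; return press(.090-r*np.sin(a),YB,.062+r*np.cos(a)-G)
def radial(th):
    a=th-.2; c,s=np.cos(np.radians(YAW)),np.sin(np.radians(YAW)); return np.array([-np.sin(a)*c,-np.sin(a)*s,np.cos(a)])
E
python3 - <<'E'
from rig import *
from fit import *
from h import *
np.set_printoptions(precision=3,suppress=True)
im,W,d=wcloud("pics/w7.npz"); c,s=np.cos(np.radians(YAW)),np.sin(np.radians(YAW)); D=W[...,:2]-PO
X=(D[...,0]*c+D[...,1]*s)*1000; Y=(-D[...,0]*s+D[...,1]*c)*1000; Z=W[...,2]*1000
m=(d>0)&(abs(X)<45)&(abs(Y)<32)&(Z>37)&(Z<60); print("sink z",np.percentile(Z[m],[5,50,95]),"X",np.percentile(X[m],[1,99]),"Y",np.percentile(Y[m],[1,99]))
m=(d>0)&(abs(X+25)<8)&(Y>60)&(Y<160)&(Z>7); print("catch Y",np.percentile(Y[m],[5,50,99]),"Z",np.percentile(Z[m],[5,50,99]))
for a in (YAW,YAW+180):
    print(a,[inverse_kinematics(arc(t),R(a)) for t in (0,1.0,1.8)])
E
```

```text
sink z [40.265 45.358 46.852] X [-29.648  28.553] Y [-19.499  17.723]
catch Y [ 63.693 100.906 137.429] Z [17.191 28.117 37.752]
-33.8 [array([-0.091,  0.818,  1.274,  1.619, -0.804,  1.322,  0.719]), array([-0.186,  0.494,  1.121,  2.029, -0.549,  0.959,  0.631]), array([-0.122,  0.687,  1.06 ,  2.222, -0.914,  0.774,  0.98 ])]
146.2 [array([ 1.338,  0.776, -1.181,  1.531,  0.73 ,  1.331,  2.632]), array([ 1.529,  0.565, -1.17 ,  1.943,  0.606,  1.045,  2.639]), array([ 1.255,  0.541, -0.745,  2.15 ,  0.599,  0.667,  2.645])]
```

The sink is flat in the nest (top at 46 mm) and the catch is on its stop. Next I move the elbow off its limit and grip the bar.

```bash
python3 - <<'E'
from rig import *
from h import *
np.set_printoptions(precision=3,suppress=True)
def st(n):
    s=sense(); print(n,round(s["time_s"],2),s["position"],"gap",round(s["finger_gap"],4),"F",s["wrist_force"],round(s["gripper_force"],1),"q",s["joint_pos"]); return s
q=st("0")["joint_pos"].copy(); q[0]+=.4; q[2]-=.4; move_joints(q); st("elbow")
p=arc(0); movep([p[0],p[1],.30],R(YAW)); st("above")
command_gripper(.055)
print([inverse_kinematics(arc(t),R(YAW)) for t in (0,1.8)])
print(move_l(p,feed=.1,until_force=6)); st("down")
command_gripper(0,60); s=st("grip")
E
```

```text
0 24.04 [ 0.468 -0.328  0.329] gap -0.0003 F [ 0.024 -0.542 -0.155] 0.0 q [-0.345  0.41   1.225  1.689 -0.396  1.328  1.933]
elbow 24.58 [ 0.449 -0.354  0.269] gap -0.0 F [0.702 1.463 1.308] 0.0 q [ 0.055  0.411  0.825  1.689 -0.397  1.328  1.933]
above 25.82 [ 0.513 -0.431  0.3  ] gap -0.0001 F [-0.233 -0.767 -0.051] 0.0 q [-0.069  0.653  1.195  1.497 -0.61   1.406  0.567]
[array([-0.045,  0.727,  1.128,  1.617, -0.686,  1.246,  0.626]), array([-0.057,  0.619,  0.948,  2.219, -0.815,  0.705,  0.881])]
False
down 27.52 [ 0.512 -0.432  0.203] gap 0.0551 F [-0.847  0.251  0.396] 0.0 q [-0.045  0.727  1.13   1.616 -0.687  1.247  0.627]
grip 27.97 [ 0.512 -0.432  0.203] gap 0.0143 F [-0.805  1.327  2.155] 58.4 q [-0.045  0.727  1.13   1.617 -0.687  1.247  0.627]
```

```bash
cat > pull.py <<'E'
import sys
from rig import *
from h import *
np.set_printoptions(precision=3,suppress=True)
def run(t0,t1,n,dr=0,lim=45,feed=.08):
    for t in np.linspace(t0,t1,n+1)[1:]:
        move_l(arc(t,dr),feed=feed); s=sense(); F=s["wrist_force"]; fr=F@radial(t)
        tang=np.cross(radial(t),press(0,1,0)-press(0,0,0)); ft=F@tang
        print(round(t,2),round(s["time_s"],1),s["position"],"gap",round(s["finger_gap"],4),"F",F,"rad",round(fr,1),"tan",round(ft,1),"grip",round(s["gripper_force"],1),"dr",round(dr,4))
        if s["finger_gap"]<.011 or np.linalg.norm(F)>lim: print("ABORT"); break
        dr=float(np.clip(dr+1e-4*fr,-.008,.008))
    return dr
if __name__=="__main__":
    a=[float(x) for x in sys.argv[1:]]; run(a[0],a[1],int(a[2]),a[3])
E
python3 pull.py 0 .3 3 0
```

```text
0.1 28.3 [ 0.499 -0.423  0.206] gap 0.0142 F [ 1.573 -1.561  2.038] rad 2.2 tan -2.0 grip 58.4 dr 0.0
0.2 28.7 [ 0.484 -0.413  0.207] gap 0.014 F [ 0.624 -1.816  3.631] rad 3.6 tan -1.5 grip 58.5 dr 0.0002
0.3 29.1 [ 0.47  -0.404  0.206] gap 0.0143 F [ 1.374 -0.275  3.592] rad 3.4 tan -1.6 grip 58.5 dr 0.0006
```

```bash
python3 pull.py .3 1.66 9 .0009
```

```text
0.45 29.5 [ 0.449 -0.389  0.201] gap 0.0139 F [ 1.581 -0.726  0.771] rad 0.3 tan -1.9 grip 58.4 dr 0.0009
0.6 30.0 [ 0.429 -0.376  0.193] gap 0.0143 F [ 2.09  -0.766  0.037] rad -0.8 tan -2.0 grip 58.4 dr 0.0009
0.75 30.5 [ 0.41  -0.363  0.181] gap 0.0143 F [ 1.835 -0.559 -0.213] rad -1.1 tan -1.4 grip 58.5 dr 0.0009
0.9 31.0 [ 0.393 -0.352  0.166] gap 0.0142 F [2.223 0.022 1.271] rad -0.2 tan -2.2 grip 58.7 dr 0.0007
1.06 31.4 [ 0.377 -0.341  0.148] gap 0.0142 F [2.269 1.246 1.733] rad 0.2 tan -2.1 grip 58.8 dr 0.0007
1.21 31.9 [ 0.365 -0.333  0.128] gap 0.0142 F [2.975 2.28  1.758] rad -0.1 tan -2.1 grip 58.9 dr 0.0007
1.36 32.4 [ 0.355 -0.326  0.105] gap 0.0144 F [4.005 1.839 2.19 ] rad -1.2 tan -2.9 grip 59.0 dr 0.0007
1.51 32.9 [ 0.347 -0.321  0.08 ] gap 0.0144 F [4.456 2.969 1.962] rad -1.5 tan -2.4 grip 59.0 dr 0.0006
1.66 33.3 [ 0.344 -0.319  0.055] gap 0.0141 F [4.679 2.572 3.085] rad -2.1 tan -3.3 grip 59.1 dr 0.0005
```

```bash
python3 - <<'E'
from rig import *
from h import *
np.set_printoptions(precision=3,suppress=True)
for t in (1.70,1.73,1.76,1.78,1.80,1.82,1.84,1.86):
    move_l(arc(t,.0003),feed=.03); sleep(.1); s=sense(); F=s["wrist_force"]
    print(t,round(s["time_s"],1),s["position"],"gap",round(s["finger_gap"],4),"F",F,"grip",round(s["gripper_force"],1))
    if F[2]>18: break
w,wd=camera("wrist"); a,_=camera("scene"); np.savez("pics/w8.npz",im=w,d=wd,pos=s["position"],rot=s["tcp_rot"])
cv2.imwrite("pics/w8.png",np.hstack([cv2.resize(w,(400,300)),cv2.resize(a[140:290,140:340],(400,300),interpolation=cv2.INTER_CUBIC)])[:,:,::-1])
E
```

```text
1.7 33.8 [ 0.343 -0.318  0.048] gap 0.0144 F [3.843 3.929 5.272] grip 59.2
1.73 34.2 [ 0.343 -0.318  0.043] gap 0.0145 F [2.842 3.195 6.16 ] grip 59.3
1.76 34.6 [ 0.343 -0.318  0.038] gap 0.014 F [3.354 3.679 7.732] grip 59.4
1.78 35.0 [ 0.343 -0.318  0.035] gap 0.0145 F [4.107 3.997 8.074] grip 59.5
1.8 35.4 [ 0.343 -0.318  0.031] gap 0.0143 F [3.292 4.087 9.564] grip 59.6
1.82 35.7 [ 0.343 -0.318  0.029] gap 0.014 F [ 0.399  8.069 26.739] grip 61.8
```

View pics/w8.png

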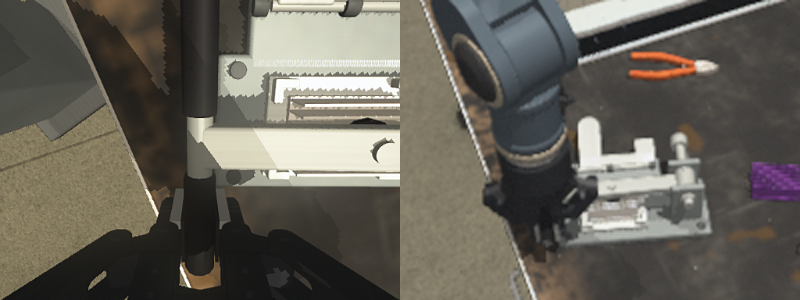

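The lever lies level over the nest (200,140 left) with the bar held in the fingers, and the catch is lying out at (590,140 right). The force jump to 27 N shows the lower stop has been reached. Handing in.

```bash
python3 -c "
from rig import *
print(sense()['wrist_force'],sense()['finger_gap']); print(finish_job())"
```

```text
[ 0.95143033  9.4453159  27.34191453] 0.014117151303681227
the job is handed in; nothing more can be done
None
```

Job handed in at about 36 s: the heat sink lies flat in the nest, the catch was flipped fully outward before the lever moved, and the gripper is still holding the lever on its lower stop; the first grasp closed on nothing because the fingertips sit about 32 mm farther back than documented, and the bystanders were never approached.

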